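# Bring the empty place of the glaze sample wheel to the top

## Task

Two glaze sample wheels stand upright on the table; one is full, the other has one empty place among its test chips. Turn the wheel with the gap until the empty place is at the very top, ready for the next chip, and leave it standing still there. Leave the full wheel as it is.

Things in the scene. Friction and masses are not known exactly. Their poses are not given: they have to be found in the camera images.
- gap_wheel (a joint): turn of the wheel with the empty place, rad: 0 with the empty place at the very top, growing counter-clockwise as seen from its chip side, which looks towards the robot (at +1 the empty place is 57 degrees left of the top). Starts at 0.5 to 1.5. Turns endlessly with light friction (0.04 N m) and stays where it is left
- gap_panel: plywood panel inside that wheel's rim, with four oblong ceramic chips 62x38x7 mm, long side along the radius, 39 to 101 mm from the axle, 72 degrees apart; the fifth place shows only a dark flat pad. Origin on the axle at the middle of the wheel's thickness, 145 mm above the table; z along the level axle out of the chip side, x from the axle to the empty place
- gap_stand: fixed steel stand of that wheel; origin on the table below the wheel's middle, x to the back. Wheel rim: wood, 260 mm across, 34 mm thick along the axle, a ring 20 mm deep; chips lie 4 mm behind its front face and the panel's back 11 mm inside its back face, so pinching the rim touches neither. Post 42 to 54 mm behind the origin, 180 mm high; the rim's upper half is clear all round
- full_wheel_chip (a point): centre of the face of one chip on the other wheel, which is of the same kind and size with all five places filled; 70 mm from its axle and 13 mm in front of the wheel's middle. It must stay where it is

How it is judged:
At the end, for the whole second after the job is handed in: The middle of the empty place is within 10 degrees of the top of its wheel, the wheel stands still, and the chips of the full wheel are within 15 mm of where they were (angle between gap_panel's own x axis and vertical below 0.18 rad and angular speed of gap_panel below 0.1 rad/s and distance of full_wheel_chip from where it was at the start of the episode below 0.015 m); the robot touches nothing.
It fails at once if the full wheel is turned (a chip moved by more than 15 mm) (distance of full_wheel_chip from where it was at the start of the episode above 0.015 m).
It also fails if it takes over 35 s, if anything falls off the work surface, if the arm or the gripper's body presses on something with over 40 N, if the wrist force passes 120 N, or if a joint passes its speed limit or range.

## Robot

A 7-joint arm with a two-finger parallel gripper is mounted at the origin on the work surface; the furniture and walls round the work are solid. World frame = base frame: x ahead of the robot, y to its left, z up, the work surface at z = 0. Lengths are in m, angles in rad, forces in N, time in s.
With the tool pointing down it reaches from about 0.35 to 0.9 m from the base axis. Payload 8.1 kg.
Tool frame: the origin (TCP) lies at the very end of the fingers, on their centre line; the grasp point (between the pads) lies 19 mm behind it; z points along the fingers, y is the line along which they close (so a half turn about z gives the same grasp; the last joint's range is limited). The gripper opens to 92 mm and grips with 3 to 60 N. Pads are 19 mm wide; open, the fingers measure 130 mm over their backs; the gripper's body (75 mm by 190 mm) begins 47 mm behind the grasp point.
Start: joints at [1.034, 0.434, 0.025, 1.573, -0.012, 1.134, -0.075], TCP at [0.263, -0.567, 0.227] pointing down, gripper open.
Joint ranges: [-2.62, 2.62], [-0.44, 2.09], [-1.27, 1.32], [0.08, 2.57], [-1.32, 4.46], [0.12, 2], [-2.74, 2.74]. Speed limits (rad/s): [2.22, 2.22, 3.01, 3.01, 3.14, 3.14, 3.14].

## Interface

Orientations are given as a unit quaternion [w, x, y, z].
In Python, from rig import bot gives the robot as it stands.
- The arm moves only by the tool jog_arm, never from a script. Its argument "rows" is a list of rows, each a list of 5 numbers: the opening, from 0 (shut) to 1 (fully open), then the shift along the tool's x, y, z in units of 25 mm (1.0 is 25 mm), then the turn about the tool's z in units of 5 degrees (1.0 is 5 degrees). A call has 1 to 20 rows; each row is the pose to reach, as a shift and turn from the pose commanded when the call began, along the tool's axes at that moment; what a row does not reach only later rows make up. A row lasts 1/10 s, in which the tool goes at most 50 mm and 8.59 degrees, less where a joint would pass 70% of its speed; a pose out of reach is approached as far as the arm can. A call with a gripper value outside its range is refused whole. The fingers move at their own pace and stop on an object; "grip_force" is the grip in N (left out, the last holds). Time passes only in rows, so rows that repeat a pose let the fingers close. It gives the time, the measured TCP pose, the force, the opening and the grip force at its end, in the units of the state.
- bot.read_state(): the state, without advancing time (a new reading comes with each control period).
- bot.read_camera(name): name is "scene" or "top" or "wrist"; returns a dict with "color" (420x560x3 uint8, red, green, blue), "z_map" (420x560 float32, m along the optical axis (not along the pixel's ray), 0 where there is no reading), "vertical_fov" (degrees; the focal length in pixels is half the picture's height over the tangent of half this angle, whatever the lens; pixels are square), "cx", "cy" (the principal point, pixels), "position" and "attitude" of the camera in the world; the wrist camera has in their place "hand_eye" (4x4, takes a point from camera to tool coordinates, whose origin is the TCP and whose axes are the flange's). Camera axes: x right, y down, z forward; pixel columns grow to the right and rows downward; lengths in m; the calibration is good to about 2 mm. A picture is of the moment at which its call begins: read the wrist's pose just before it.
- bot.job_done(): hands the job in; it is judged then, once.
Trained networks look in a picture, given as the dict that the camera call returned (one of the last four; its "shot" number tells which), for a name from the list of things; names that differ only in an ending like _2 or _b are one class to them, and where a whole thing is asked for, a point or a joint stands for the part that bears it (a point fixed in the world has none). Each returns a list of dicts, best first, with "conf" (0 to 1); they miss things now and then, are a little off and sometimes report something else, mostly with a low value. They report only what shows in the picture. A call takes as long as a camera call.
- bot.recognise(target, picture): "extent" ([left, top, width, height] in pixels, round what is visible of it).
The state is a dict: "time": time; "joint_positions": joint angles; "qvel": joint speeds; "joint_efforts": joint torques, N m; "ee_pos": TCP position; "orientation": TCP orientation; "force": force on the tool from outside, world axes, zero at the start; "wrist_torque": the same for the moment, N m; "finger_gap": finger opening in m; "gripper_force": force on a finger pad.
Only numpy, scipy, OpenCV 4.12 (cv2) and the standard library are available. Lean on these libraries where they do the work, as an engineer would, in place of code of your own. Each camera call takes 0.05 s, during which the arm holds its last target. There are 200 camera calls.

## Working session

There is one attempt and no reset: what is moved stays moved. The work goes in short steps, Python scripts to look and compute and a tool call to move; the robot and the scene stay as the last step left them, time stands still between calls to the robot, and variables do not carry over. Pictures are saved under pics/ and viewed, at most 10 in all, crops included, and the job is handed in when it is done.

Besides the shell and the picture viewer there is one more tool, called after "Emit:" as a command line: name --pt "numbers of a row" for each row, then --argument value for the rest. jog_arm: Moves the arm, as the interface text tells. Its arguments: {"type":"object","properties":{"rows":{"type":"array","items":{"type":"array","items":{"type":"number"}}},"grip_force":{"type":"number"}},"required":["rows"]}

```bash
mkdir -p pics
cat > h.py <<'E'
from rig import bot
import numpy as np, cv2
from scipy.spatial.transform import Rotation as R
def f(p): return 210/np.tan(np.radians(p["vertical_fov"])/2) if p["color"].shape[0]==420 else 0
def rot(q): return R.from_quat([q[1],q[2],q[3],q[0]]).as_matrix()
def cloud(p,st=None):
    z=p["z_map"]; v,u=np.mgrid[:z.shape[0],:z.shape[1]]
    c=np.stack([(u-p["cx"])*z/f(p),(v-p["cy"])*z/f(p),z],-1)
    if "hand_eye" in p:
        H=np.array(p["hand_eye"]); c=c@H[:3,:3].T+H[:3,3]
        return c@rot(st["orientation"]).T+np.array(st["ee_pos"])
    a=np.array(p["attitude"]); M=a if a.shape==(3,3) else rot(a)
    return c@M.T+np.array(p["position"])
def save(p,n): cv2.imwrite("pics/"+n,cv2.cvtColor(p["color"],cv2.COLOR_RGB2BGR))
E
python3 - <<'E'
from h import *
s=bot.read_state(); print(s)
for n in("scene","top"):
    p=bot.read_camera(n); save(p,n+"1.png"); P=cloud(p); print(n,p["position"],p["attitude"])
    for t in("gap_panel","gap_stand","full_wheel_chip"):
        for d in bot.recognise(t,p)[:3]:
            x,y,w,h=map(int,d["extent"]); q=P[y:y+h,x:x+w][p["z_map"][y:y+h,x:x+w]>0]
            print(t,round(d["conf"],2),d["extent"],np.median(q,0).round(3))
E
```

```text
{'time': 0.0, 'joint_positions': array([ 1.0343874 ,  0.4352006 ,  0.02499131,  1.57410476, -0.01158618,
        1.13398606, -0.07508509]), 'qvel': array([-0.00074401,  0.00040782,  0.00028715,  0.00119065,  0.00040386,
       -0.00064521, -0.00096112]), 'joint_efforts': array([ 1.66300595e-05, -6.67843151e+01,  9.84469391e-01, -3.14454782e+01,
       -6.05130591e-02,  4.30978637e-02,  2.01668959e-04]), 'ee_pos': array([ 0.26242558, -0.56667432,  0.22595613]), 'orientation': array([-7.37397276e-04,  9.76575090e-01,  2.15175486e-01, -2.44910478e-04]), 'force': array([ 0.47588238, -0.49729495, -0.40397631]), 'wrist_torque': array([-0.02784212,  0.01819038,  0.02616765]), 'gripper_force': 0.0, 'finger_gap': 0.0919219977620847}
scene [0.1735713  0.51567747 0.76847303] [ 0.09263593 -0.25292904  0.89571781 -0.3537444 ]
gap_panel 0.9 [287.1, 112.4, 39.8, 85.3] [ 0.494 -0.169  0.152]
gap_stand 0.62 [260.3, 104.3, 72.7, 116.2] [ 0.498 -0.17   0.107]
full_wheel_chip 0.68 [178.8, 204.2, 81.3, 95.1] [0.499 0.18  0.15 ]
top [ 0.25648172 -0.00249039  1.31363586] [ 0.06274449 -0.70330447  0.7052455  -0.06367676]
gap_panel 0.77 [305.3, 196.1, 88.1, 14.0] [ 0.497 -0.165  0.124]
gap_stand 0.63 [293.6, 170.9, 111.9, 60.2] [ 0.495 -0.161  0.072]
full_wheel_chip 0.58 [155.0, 188.0, 89.8, 23.2] [0.499 0.18  0.152]
```

View pics/scene1.png

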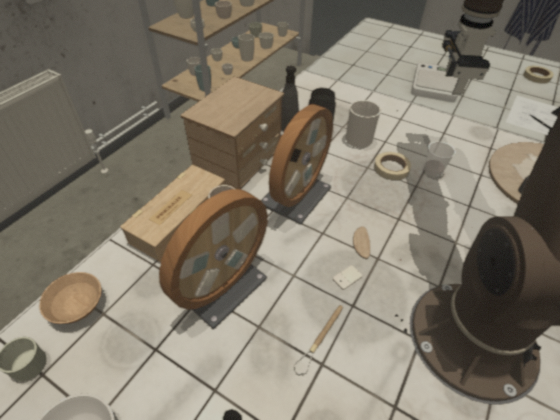

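View pics/top1.png

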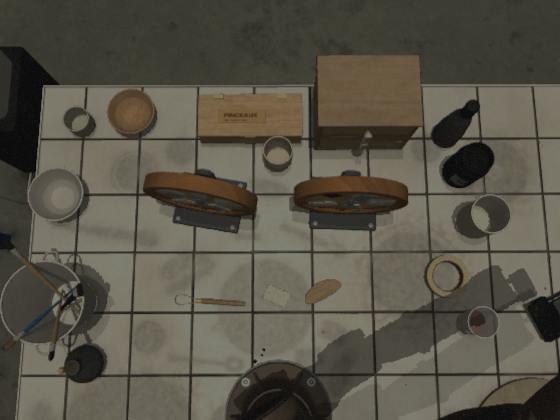

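The gap wheel is the one at the far right, with its dark pad at about (295,155) in the scene view. The full wheel is at (215,245). Next I fit the wheel's pose and the pad angle.

```bash
cat > fit.py <<'E'
from h import *
def rect(p,C,yaw,st=None,off=0.013,S=2):
    # rectified front view: u right = robot's right, v down
    n=np.array([-np.cos(yaw),-np.sin(yaw),0]); left=np.array([-np.sin(yaw),np.cos(yaw),0])
    r=np.arange(-140,141,1/S)/1000
    U,V=np.meshgrid(r,r); W=C+n*off-left*U[...,None]+np.array([0,0,-1])*V[...,None]
    a=np.array(p["attitude"]); M=a if a.shape==(3,3) else rot(a)
    c=(W-np.array(p["position"]))@M
    u=c[...,0]/c[...,2]*f(p)+p["cx"]; v=c[...,1]/c[...,2]*f(p)+p["cy"]
    return cv2.remap(p["color"],u.astype(np.float32),v.astype(np.float32),cv2.INTER_LINEAR)
E
python3 - <<'E'
from fit import *
ps=[bot.read_camera(n) for n in("scene","top")]
A=np.concatenate([cloud(p)[p["z_map"]>0] for p in ps])
from scipy.optimize import least_squares
for y0 in(-.165,.18):
    m=(abs(A[:,0]-.495)<.06)&(abs(A[:,1]-y0)<.15)&(A[:,2]>.19)&(A[:,2]<.29)
    Q=A[m]
    # box/ring fit: outer rim surface: radius .13, |axial|<.017
    def res(x):
        d=Q-[x[0],x[1],.145]; ax=d[:,0]*np.cos(x[2])+d[:,1]*np.sin(x[2]); l=-d[:,0]*np.sin(x[2])+d[:,1]*np.cos(x[2])
        r=np.hypot(l,d[:,2]); ex=np.maximum(abs(ax)-.017,0)
        sh=np.where((r>.12),np.minimum(abs(r-.13),abs(abs(ax)-.017)),0) 
        return np.concatenate([ex,sh,np.maximum(r-.13,0)])
    s=least_squares(res,[.497,y0,0],loss="soft_l1",f_scale=.003)
    print(y0,s.x.round(4),len(Q),s.cost, Q[:,2].max())
    if y0<0: cv2.imwrite("pics/rect1.png",cv2.cvtColor(rect(ps[0],np.array([s.x[0],s.x[1],.145]),s.x[2]),cv2.COLOR_RGB2BGR))
m=(A[:,0]>.53)&(A[:,0]<.72)&(abs(A[:,1]+.17)<.22)&(A[:,2]>.17); B=A[m]
print("behind tall", B.min(0),B.max(0), np.percentile(B,2,axis=0))
E
```

```text
-0.165 [ 0.5043 -0.1661 -0.0377] 3955 0.005362518055570198 0.2800683783903031
0.18 [ 0.5083  0.1762 -0.1719] 5870 0.0063390204002737776 0.2814493005524641
behind tall [ 0.54746361 -0.33228819  0.17004512] [ 0.71998267 -0.08912051  0.20427187] [ 0.65468432 -0.32321934  0.17245872]
```

View pics/rect1.png

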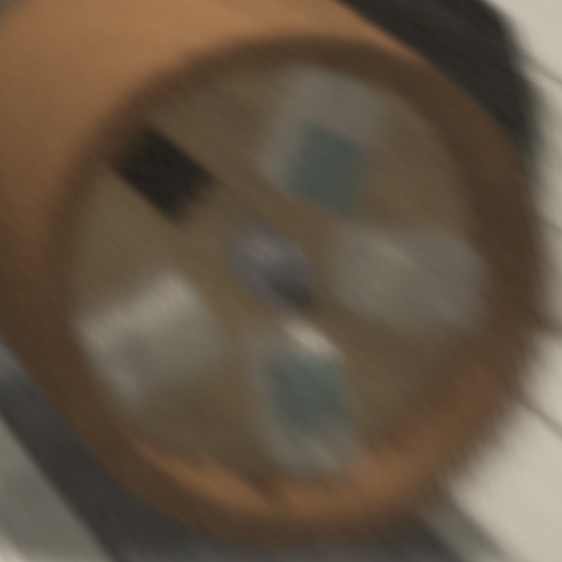

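Emit:
jog_arm --pt "1 0 0 -2 0" --pt "1 0 0 -4 0" --pt "1 0 0 -5.4 0" --pt "1 1.4 -1.1 -5.4 -1.5" --pt "1 2.8 -2.2 -5.4 -3" --pt "1 4.2 -3.3 -5.4 -4.5" --pt "1 5.6 -4.4 -5.4 -6" --pt "1 7 -5.4 -5.4 -7.5" --pt "1 8.4 -6.4 -5.4 -9" --pt "1 9.8 -7.4 -5.4 -10.5" --pt "1 11.2 -8.5 -5.4 -12" --pt "1 12.6 -9.5 -5.4 -12.6" --pt "1 14 -10.6 -5.4 -12.6" --pt "1 15.2 -11.6 -5.4 -12.6" --pt "1 16.4 -12.4 -5.4 -12.6" --pt "1 16.4 -12.4 -5.4 -12.6" --pt "1 16.4 -12.4 -5.4 -12.6" --grip_force 15

```text
time: 2.2
ee_pos: [0.5046, -0.113, 0.3617]
orientation: [-0.0, 0.72, 0.694, -0.0]
force: [-0.5, 0.1, -0.8]
finger_gap: 0.0917
gripper_force: 0.0
```

Run:
```python
from h import *
s=bot.read_state(); p=bot.read_camera("wrist"); save(p,"w1.png"); P=cloud(p,s)
T=rot(s["orientation"]); print(s["time"],s["ee_pos"],T.round(3),s["joint_positions"].round(2),s["finger_gap"])
m=(p["z_map"]>0)&(P[...,2]>.19)&(P[...,2]<.285)&(abs(P[...,1]+.166)<.14)&(abs(P[...,0]-.5)<.05)
Q=P[m]
for y in np.arange(-.28,-.03,.02):
    q=Q[abs(Q[:,1]-y)<.01]
    if len(q)>10:
        t=q[q[:,2]>q[:,2].max()-.012]
        print(round(y,2),len(q),q[:,2].max().round(3),np.percentile(t[:,0],[2,98]).round(4))
```

```text
2.2 [ 0.50458556 -0.112967    0.36165027] [[ 0.036  0.999 -0.   ]
 [ 0.999 -0.036 -0.   ]
 [-0.    -0.    -1.   ]] [ 0.47  0.21 -0.43  1.58  0.09  1.37 -0.01] 0.09169397269532517
-0.26 64 0.244 [0.4851 0.515 ]
-0.24 32 0.247 [0.4859 0.5158]
-0.2 195 0.274 [0.4866 0.5195]
-0.18 769 0.277 [0.4873 0.5196]
-0.16 964 0.277 [0.4878 0.5206]
-0.14 1070 0.276 [0.4887 0.5213]
-0.12 1139 0.272 [0.4895 0.5224]
-0.1 1172 0.264 [0.4899 0.5224]
-0.08 1154 0.253 [0.4909 0.5232]
-0.06 1040 0.236 [0.4918 0.5238]
-0.04 281 0.207 [0.4925 0.5242]
```

View pics/w1.png

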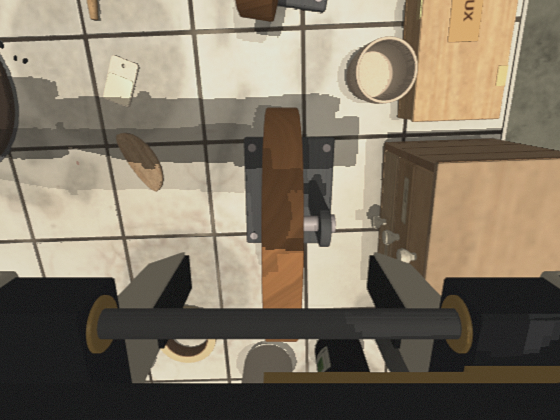

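Emit:
jog_arm --pt "1 0 0.05 1 0" --pt "1 0 0.05 2 0" --pt "1 0 0.05 3 0" --pt "1 0 0.05 4 0" --pt "1 0 0.05 5 0" --pt "1 0 0.05 5 0" --pt "0 0 0.05 5 0" --pt "0 0 0.05 5 0" --pt "0 0 0.05 5 0" --pt "0 0 0.05 5 0" --pt "0 0 0.05 5 0" --pt "0 0 0.05 5 0" --pt "0 0 0.05 5 0" --pt "0 0 0.05 5 0" --pt "0 0 0.05 5 0" --grip_force 12

```text
time: 3.75
ee_pos: [0.5026, -0.1128, 0.2362]
orientation: [-0.003, 0.72, 0.694, -0.002]
force: [-23.7, 6.5, 12.6]
finger_gap: 0.0241
gripper_force: 11.5
```

Run:
```python
from h import *
s=bot.read_state();print({k:s[k] for k in("ee_pos","force","wrist_torque","finger_gap","gripper_force")})
p=bot.read_camera("scene")
print(p["z_map"].shape)
c=cv2.resize(p["color"][80:230,220:370],(600,600),interpolation=cv2.INTER_CUBIC)
cv2.imwrite("pics/s2.png",cv2.cvtColor(c,cv2.COLOR_RGB2BGR))
p=bot.read_camera("wrist"); save(p,"w2.png")
```

```text
{'ee_pos': array([ 0.50263633, -0.11281316,  0.23617452]), 'force': array([-23.73265136,   6.50156457,  12.56059715]), 'wrist_torque': array([ 1.19545321,  4.82442341, -0.12915661]), 'finger_gap': 0.024115132065911753, 'gripper_force': 11.466417163610458}
(420, 560)
```

View pics/s2.png

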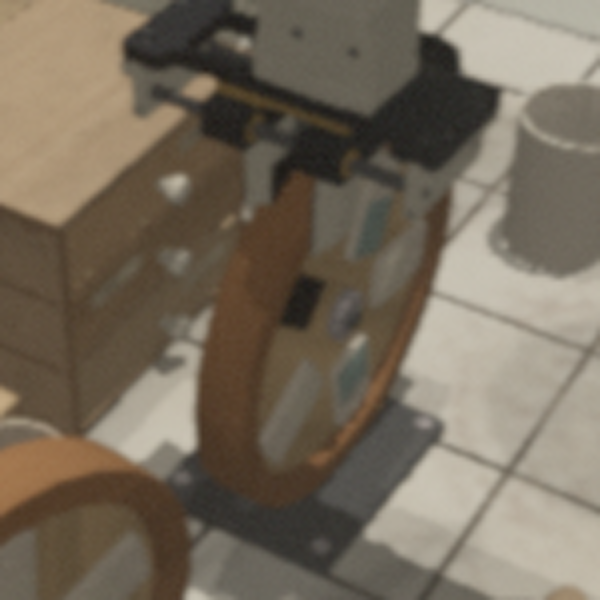

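View pics/w2.png

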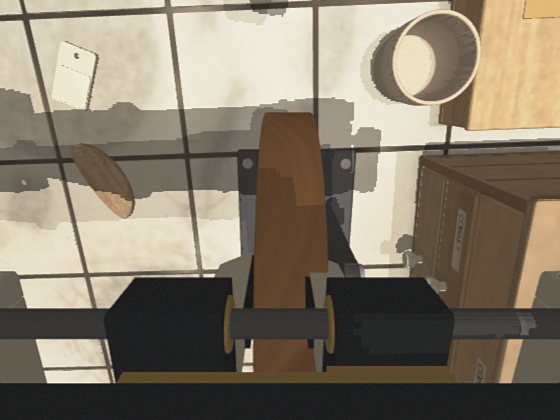

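Both fingers straddle the rim, at roughly (250,300) and (320,300) in the wrist view. The gap reads 24 mm instead of 34, with a side load, so the tips may sit too deep. I'll open, raise and grip again.

Emit:
jog_arm --pt "0.8 0 0 0 0" --pt "0.8 0 0 0 0" --pt "0.8 0 0 0 0" --pt "0.8 0 0 0 0" --pt "0.8 0 0 -0.4 0" --pt "0.8 0 0 -0.4 0" --pt "0.8 0 0 -0.4 0"

```text
time: 4.55
ee_pos: [0.5061, -0.1136, 0.2473]
orientation: [0.001, 0.72, 0.694, 0.0]
force: [0.1, -0.4, -0.6]
finger_gap: 0.072
gripper_force: 0.0
```

Run:
```python
from h import *
s=bot.read_state();print({k:s[k] for k in("ee_pos","orientation","force","wrist_torque","finger_gap","gripper_force")})
s=bot.read_state();p=bot.read_camera("wrist"); P=cloud(p,s)
Q=P[(p["z_map"]>0)&(P[...,2]>.19)&(P[...,2]<.285)&(abs(P[...,1]+.166)<.14)&(abs(P[...,0]-.5)<.03)]
for y in np.arange(-.20,-.03,.02):
    q=Q[abs(Q[:,1]-y)<.01]
    if len(q)>10:
        t=q[q[:,2]>q[:,2].max()-.012]
        print(round(y,2),len(q),q[:,2].max().round(3),np.percentile(t[:,0],[2,98]).round(4))
```

```text
{'ee_pos': array([ 0.50610484, -0.11363236,  0.24727385]), 'orientation': array([5.06088402e-04, 7.20262801e-01, 6.93701040e-01, 3.30132408e-04]), 'force': array([ 0.0577249 , -0.37468402, -0.63615696]), 'wrist_torque': array([-0.02869651, -0.10539737, -0.01597941]), 'finger_gap': 0.07195201512591111, 'gripper_force': 0.0}
-0.16 340 0.276 [0.4884 0.5209]
-0.14 1975 0.276 [0.4889 0.5213]
-0.12 1871 0.269 [0.49   0.5224]
-0.1 3386 0.265 [0.4904 0.5226]
-0.08 3216 0.253 [0.4911 0.5233]
-0.06 2755 0.235 [0.4918 0.524 ]
-0.04 710 0.208 [0.4925 0.5243]
```

Emit:
jog_arm --pt "0.6 0 0 0 0" --pt "0.4 0 0 0 0" --pt "0.3 0 0 0 0" --pt "0.3 0 0 0 0" --pt "0.3 0 0 0 0" --pt "0.3 0 0 0 0" --pt "0.3 0 0 0 0" --grip_force 8

```text
time: 5.3
ee_pos: [0.5044, -0.1133, 0.2464]
orientation: [-0.001, 0.72, 0.694, -0.001]
force: [-5.5, 1.2, 3.4]
finger_gap: 0.0283
gripper_force: 3.1
```

Emit:
jog_arm --pt "0.3 0 -0.1 0 0" --pt "0.3 0 -0.1 0 0" --pt "0.2 0 -0.1 0 0" --pt "0.2 0 -0.1 0 0" --pt "0.2 0 -0.1 0 0"

```text
time: 5.8
ee_pos: [0.5018, -0.1132, 0.2465]
orientation: [-0.001, 0.72, 0.694, -0.001]
force: [-5.7, 1.4, 4.3]
finger_gap: 0.0233
gripper_force: 8.0
```

Emit:
jog_arm --pt "0.2 -0.22 0 -0.1 0" --pt "0.2 -0.44 0 -0.19 0" --pt "0.2 -0.67 0 -0.26 0" --pt "0.2 -0.91 0 -0.33 0" --pt "0.2 -0.91 0 -0.33 0"

```text
time: 6.3
ee_pos: [0.5009, -0.137, 0.2547]
orientation: [-0.001, 0.721, 0.693, -0.001]
force: [-6.6, 0.4, 1.8]
finger_gap: 0.0232
gripper_force: 8.0
```

```bash
cat > ang.py <<'E'
from fit import *
C=np.array([.504,-.166,.145])
def ang(name=None):
    p=bot.read_camera("scene"); I=rect(p,C,-.037)
    g=I.max(2).astype(int); v,u=np.mgrid[:g.shape[0],:g.shape[1]]
    r=np.hypot(u-280,v-280)/2
    m=((g<60)&(r>40)&(r<100)&(v<330)&(u<420)).astype(np.uint8)
    n,_,st,ce=cv2.connectedComponentsWithStats(m)
    for i in np.argsort(-st[1:,4])[:2]+1: print("dark",st[i,4],ce[i].round(),"angle",np.arctan2(275-ce[i][0],265-ce[i][1]).round(3))
    if name: cv2.imwrite("pics/"+name,cv2.cvtColor(I,cv2.COLOR_RGB2BGR))
ang("r"+str(bot.read_state()["time"])+".png")
E
python3 ang.py; ls pics
```

```text
dark 4676 [179. 155.] angle 0.721
r6.3.png
rect1.png
s2.png
scene1.png
top1.png
w1.png
w2.png
```

The wheel turns with the hand: 0.88 to about 0.72 rad. I'll continue the arc.

Emit:
jog_arm --pt "0.2 -0.24 0 -0.06 0" --pt "0.2 -0.48 0 -0.1 0" --pt "0.2 -0.72 0 -0.13 0" --pt "0.2 -0.96 0 -0.15 0" --pt "0.2 -1.21 0 -0.15 0" --pt "0.2 -1.45 0 -0.15 0" --pt "0.2 -1.69 0 -0.13 0" --pt "0.2 -1.94 0 -0.1 0" --pt "0.2 -2.18 0 -0.06 0" --pt "0.2 -2.41 0 0 0" --pt "0.2 -2.65 0 0.07 0" --pt "0.2 -2.88 0 0.14 0" --pt "0.2 -3.12 0 0.23 0" --pt "0.2 -3.25 0 0.29 0" --pt "0.2 -3.25 0 0.29 0"

```text
time: 7.85
ee_pos: [0.4978, -0.218, 0.2468]
orientation: [-0.001, 0.721, 0.693, -0.001]
force: [-5.6, 0.5, -0.9]
finger_gap: 0.0228
gripper_force: 8.0
```

```bash
python3 ang.py; ls pics|grep r7
```

```text
dark 4982 [258. 126.] angle 0.123
r7.85.png
```

View pics/r7.85.png

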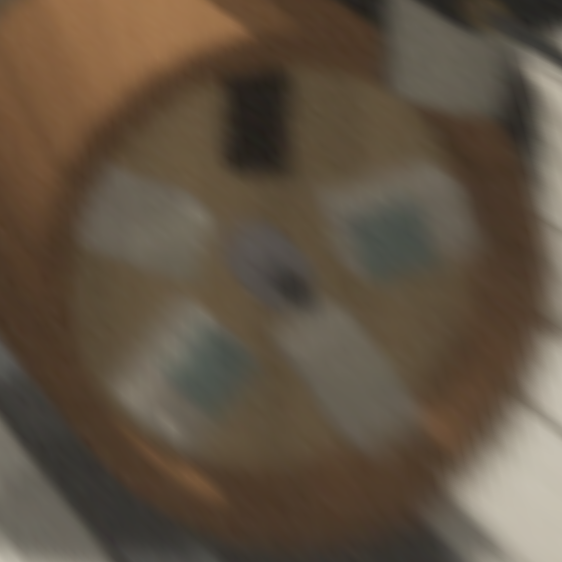

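The pad is at (258,122). Taking the mean of all five places as centre (268,265), the turn is about 0 to 0.07 rad, which is on target. Now I release and lift.

Emit:
jog_arm --pt "0.4 0 0 0 0" --pt "0.6 0 0.1 0 0" --pt "0.8 0 0.1 0 0" --pt "0.9 0 0.1 0 0" --pt "0.9 0 0.1 0 0" --pt "0.9 0 0.1 -1 0" --pt "0.9 0 0.1 -2 0" --pt "0.9 0 0.1 -4 0" --pt "0.9 -1 -2 -5 0" --pt "0.9 -2 -4 -5 0" --pt "0.9 -3 -6 -5 0" --pt "0.9 -4 -8 -5 0" --pt "0.9 -4 -8 -5 0" --pt "0.9 -4 -8 -5 0"

```text
time: 9.3
ee_pos: [0.2917, -0.312, 0.3732]
orientation: [0.0, 0.723, 0.691, -0.001]
force: [0.1, 0.8, 0.6]
finger_gap: 0.0823
gripper_force: 0.0
```

```bash
cat >> ang.py <<'E'
s=bot.read_state(); p=bot.read_camera("wrist"); save(p,"w_end.png")
E
python3 ang.py; ls pics|grep ^r
```

```text
dark 5021 [257. 126.] angle 0.127
r6.3.png
r7.85.png
r9.3.png
rect1.png
```

View pics/w_end.png

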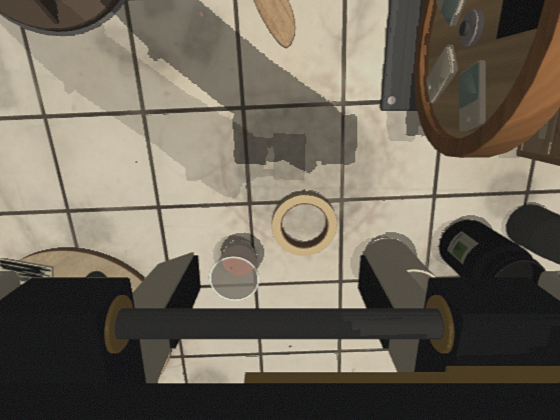

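The wheel face sits at the top right, about (480,70), partly cut off. I'll shift for a fuller view.

Emit:
jog_arm --pt "0.9 1 -0.3 0 0" --pt "0.9 2 -0.6 0 0" --pt "0.9 3 -0.9 0 0" --pt "0.9 3 -0.9 0 0" --pt "0.9 3 -0.9 0 0"

```text
time: 9.9
ee_pos: [0.277, -0.2335, 0.373]
orientation: [0.0, 0.719, 0.695, -0.0]
force: [0.0, -1.2, 0.2]
finger_gap: 0.0829
gripper_force: 0.0
```

Run:
```python
from h import *
s=bot.read_state(); p=bot.read_camera("wrist")
T=rot(s["orientation"]); H=np.array(p["hand_eye"])
yaw=-.037; C=np.array([.5045,-.166,.145])
n=np.array([-np.cos(yaw),-np.sin(yaw),0]); left=np.array([-np.sin(yaw),np.cos(yaw),0])
r=np.arange(-140,141,.5)/1000; out=[]
for off in(.013,.007):
    U,V=np.meshgrid(r,r); W=C+n*off-left*U[...,None]-np.array([0,0,1])*V[...,None]
    c=((W-np.array(s["ee_pos"]))@T-H[:3,3])@H[:3,:3]
    u=c[...,0]/c[...,2]*f(p)+p["cx"]; v=c[...,1]/c[...,2]*f(p)+p["cy"]
    I=cv2.remap(p["color"],u.astype(np.float32),v.astype(np.float32),cv2.INTER_LINEAR)
    cv2.circle(I,(280,280),4,(255,0,0),-1); cv2.line(I,(280,280),(280,60),(255,0,0),1)
    out.append(cv2.resize(I,(400,400)))
cv2.imwrite("pics/w3r.png",cv2.cvtColor(np.hstack(out),cv2.COLOR_RGB2BGR))
```

```text
(no output)
```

View pics/w3r.png

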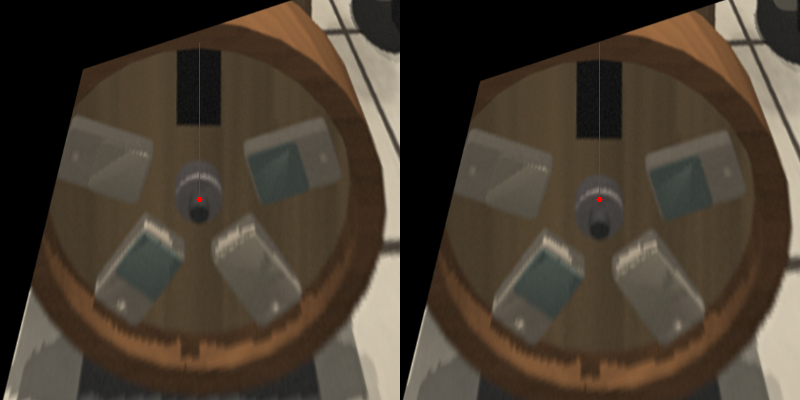

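The rectified view shows the dark pad standing vertical, right on the red plumb line, at (199,87) left and (599,98) right. The turn is about 0, and the robot is clear of everything.

```bash
python3 -c "
from rig import bot
print(bot.job_done())"
```

```text
the job is handed in; nothing more can be done
None
```

The gap wheel now stands still with its empty place at the top (within about 2° in the last wrist view); the full wheel was never touched, the arm is clear, and the job is handed in, though no verdict came back.

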